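Hang the reagent bottle carrier on the spring-balanced arm

TASK

Take the blue bottle carrier by its orange grip and hang its steel bar in the yellow hook of the spring-balanced swing arm. Let it down slowly, a few centimetres a second, while the arm sinks under the weight, without pressing it down, and let go only once the arm carries the whole load, so that it neither drops nor springs up when you let go. Keep the bottle in the carrier and leave the pot, the timer and the tape roll where they are.

Things in the scene. Friction and masses are not known exactly. Their poses are not given: they have to be found in the camera images.
- grip (a point): Centre of the orange grip of the carrier, a block 12 mm thick along the carrier's x, 30 mm wide along its y and 26 mm high. It stands on a thin neck (8 x 12 mm) with its centre 42 mm above the bar. x and y axes are the carrier's; z is up. The carrier is the same either way round (yaw + pi).
- bar (a point): Centre of the carrier's horizontal steel bar (8 mm round, runs along the carrier's y, 76 mm between its two upright legs), 170 mm above the carrier's underside. Black collars (16 mm across) sit on it 20 to 24 mm either side of the centre; the hook goes between them, under the bar.
- carrier: Blue bottle carrier, loose, with a steel bail: foot 86 x 92 mm, open square pocket 58 mm wide, 46 mm high; 225 mm high over all. Origin at the centre of its underside, z up. The bottle in it reaches to 61 mm below the bar's centre, so the hook comes in sideways between bar and bottle. With the bottle it weighs 2.7 to 7.3 N, different each time.
- bottle: White reagent bottle with red cap, 46 mm across and 105 mm high, loose in the carrier's pocket. Origin at the centre of its underside, z up.
- stand: Fixed bench stand: grey foot plate (150 x 120 mm), column, and spring drum 54 mm across at 234 mm height, the arm's hinge. Origin on the worktop below the hinge. The arm points along the stand's -x. The name stands for the stand together with its arm.
- notch (a point): Bar's centre when seated in the yellow hook at the arm's end, 220 mm from the hinge; about 260 mm up when empty. Hook: two parallel V prongs, 30 mm wide together, open upward, 40 mm wide along the arm; lips rise 13 mm above this point, underside 13 mm below it, free end 23 mm beyond it. The bar lies across the arm: the seated carrier's x is along the stand's x. Axes turn with the arm.
- balance_arm (a joint): Sinking angle of the arm in rad: 0 empty at its upper stop, 0.12 rad above level; 0.38 at the lower stop. Its spring starts to yield at about 1.5 N on the hook, then about 13 mm per newton: under the carrier it settles 15 to 75 mm lower. Little damped: let go early or late, it drops or springs. Only the force on the gripper tells what it still carries; sideways force on the hook (it moves on an arc) holds the arm too.
- pot: Sample pot with red lid, 49 mm across, 43 mm high; stands by. Origin at the centre of its underside.
- timer: White bench timer 64 x 66 x 20 mm; lies by. Origin at the centre of its underside.
- tape: Yellow roll of tape, 62 mm across, 19 mm high; lies by. Origin at the centre of its underside.
There are look-alikes about, which are no part of the job. Leave any purple look-alike of the bottle alone.

How it is judged (in metres and radians):
On the way, in this order (a step that is already met when the one before it is completed fails the run):
1. the carrier is lifted clear of the worktop, not yet on the arm (height (world z) of carrier above 0.04 m and contact force between carrier and the fingers above 0.5 N and contact force between carrier and stand below 0.1 N), for 0.1 s.
2. the bar is seated in the hook, the arm has sunk under the load and is still, while the gripper still holds the carrier (distance between bar and notch below 0.006 m and value of joint balance_arm above 0.04 rad and velocity of joint balance_arm between -0.06 and 0.06 rad/s and contact force between carrier and the fingers above 0.5 N), for 0.2 s.
At the end, for the whole second after the job is handed in: The carrier hangs by its bar in the hook (bar within 6 mm of the seat), upright within 0.2 rad, its foot more than 4 mm above the worktop and still (under 0.05 m/s), the arm sunk by more than 0.04 rad and at rest (under 0.1 rad/s), the bottle upright within 0.35 rad in the carrier's pocket (distance between bar and notch below 0.006 m and value of joint balance_arm above 0.04 rad and velocity of joint balance_arm between -0.1 and 0.1 rad/s and angle between carrier's own z axis and vertical below 0.2 rad and linear speed of carrier below 0.05 m/s and height (world z) of carrier above 0.004 m and distance between bottle and carrier below 0.02 m and angle between bottle's own z axis and vertical below 0.35 rad); the robot touches nothing.
It fails at once if the arm drops or springs up faster than 0.35 rad/s (0.08 m/s at the hook) (velocity of joint balance_arm above 0.35 rad/s or velocity of joint balance_arm below -0.35 rad/s).
It fails at once if the carrier is pressed on the arm or stand with more than 15 N, summed over its contacts (contact force between carrier and stand above 15 N).
It fails at once if the gripper or robot arm pushes on the stand or its arm with more than 4 N (contact force between any of the fingers, the arm and stand above 4 N).
It fails at once if the bottle tips or leaves the carrier (angle between bottle's own z axis and vertical above 0.8 rad or distance between bottle and carrier above 0.04 m).
It fails at once if the pot, timer or tape roll is moved by more than 25 mm (distance of any of pot, timer, tape from where it was at the start of the episode above 0.025 m).
It also fails if it takes over 64 s, if anything falls off the work surface, if the arm or the gripper's body presses on something with over 40 N, if the wrist force passes 120 N, or if a joint passes its speed limit or range.

ROBOT

A 6-joint arm with a two-finger parallel gripper is mounted at the origin on a cart in front of the work surface, level with it; the furniture and walls round the work are solid. World frame = base frame: x ahead of the robot, y to its left, z up, the work surface at z = 0. Lengths are in mm, angles in rad, forces in N, time in s.
With the tool pointing down it reaches from about 400 to 925 mm from the base axis. Payload 12.5 kg.
Tool frame: the origin (TCP) lies midway between the tips of the shut fingers; the grasp point (between the pads) lies 19 mm behind it; z points along the fingers, y is the line along which they close (so a half turn about z gives the same grasp; the last joint's range is limited). The gripper opens to 95 mm and grips with 3 to 60 N. Pads are 20 mm wide; open, the fingers measure 119 mm over their backs; the gripper's body (75 mm by 180 mm) begins 59 mm behind the grasp point.
Start: joints at [1.088, 0.491, 1.559, -0, 1.092, -0.106], TCP at [229.953, 581.182, 175.261] pointing down, gripper open.
Joint ranges: [-3.1, 3.1], [-0.84, 2.19], [0.05, 2.79], [-1.13, 4.28], [0.06, 2.93], [-2.69, 2.69]. Speed limits (rad/s): [2.22, 2.22, 2.79, 3.14, 3.14, 3.14].

INTERFACE

Orientations are given as [roll, pitch, yaw] about the fixed x, y, z axes, in that order (R = Rz(yaw) Ry(pitch) Rx(roll)).
In Python, from cell import state, read_camera, job_done gives the robot as it stands.
- The arm moves only by the tool carry_out, never from a script. Its argument "moves" is a list of rows, each an object with "slide": the shift along the tool's x, y, z as a fraction of full scale, a list of three; "spin": the turn about the tool's z as a fraction of full scale. A call has 1 to 12 rows; each row shifts and turns the commanded pose from where the row before left it, along the tool's axes as they then stand; what a row does not reach is not made up. Full scale, the value 1, is 0.4 m for a shift and 30 degrees for a turn. A row lasts 1/12 s, in which the tool goes at most 41.7 mm and 7.16 degrees, less where a joint would pass 70% of its speed; a pose out of reach is approached as far as the arm can. A call with a number of a shift or a turn outside -1 to 1 is refused whole. A call with a gripper value outside its range is refused whole. "hand" is the closure, from 0 (fully open) to 1 (shut), set as the call begins (left out, the last holds). The fingers move at their own pace and stop on an object; the grip force is fixed at half the most. Time passes only in rows, so rows that do not move let the fingers close. It gives the time, the measured TCP pose, the force, the opening and the grip force at its end, in the units of the state.
- state(): the state, without advancing time (a new reading comes with each control period).
- read_camera(name): name is "side" or "top"; returns a dict with "color" (384x512x3 uint8, red, green, blue), "K" (3x3 intrinsics, pixels), "R" (3x3) and "t" (3): a world point X has camera coordinates R X + t. Camera axes: x right, y down, z forward; pixel columns grow to the right and rows downward; lengths in mm; the calibration is good to about 2 mm. A picture is of the moment at which its call begins. There is no depth.
- job_done(): hands the job in; it is judged then, once.
The state is a dict: "t": time; "joints": joint angles; "qvel": joint speeds; "tau": joint torques, N m; "eef_pos": TCP position; "tcp_rot": TCP orientation; "ft_force": force on the tool from outside, world axes, zero at the start; "moment": the same for the moment, N m; "opening": opening from 0.0 (shut) to 1.0 (fully open); "grip_force": force on a finger pad.
Only numpy, scipy, OpenCV 4.12 (cv2) and the standard library are available. Lean on these libraries where they do the work, as an engineer would, in place of code of your own. Each camera call takes 0.05 s, during which the arm holds its last target. There are 200 camera calls.

## Working session

There is one attempt and no reset: what is moved stays moved. The work goes in short steps, Python scripts to look and compute and a tool call to move; the robot and the scene stay as the last step left them, time stands still between calls to the robot, and variables do not carry over. Pictures are saved under pics/ and viewed, at most 10 in all, crops included, and the job is handed in when it is done.

Besides the shell and the picture viewer there is one more tool, called after ">>>" by a JSON object that holds its "op" and its "data", one argument or row to a line. carry_out: Moves the arm, as the interface text tells. Shift numbers are shares of 0.4 m and turn numbers shares of 30 degrees, none past 1 either way. Its arguments: {"type":"object","properties":{"moves":{"type":"array"},"hand":{"type":"number"}},"required":["moves"]}

```bash
mkdir -p pics; cat > h.py <<'E'
import numpy as np, cv2
from cell import state, read_camera, job_done
def snap(n,f):
    c=read_camera(n); cv2.imwrite(f,cv2.cvtColor(c["color"],cv2.COLOR_RGB2BGR)); np.savez(n+".npz",**c); return c
def proj(c,X):
    p=c["K"]@(c["R"]@np.array(X,float)+c["t"]); return p[:2]/p[2]
def ray(c,u,v):
    d=c["R"].T@np.linalg.inv(c["K"])@np.array([u,v,1.]); return -c["R"].T@c["t"],d
def atz(c,u,v,z):
    o,d=ray(c,u,v); return o+d*(z-o[2])/d[2]
def tri(c1,p1,c2,p2):
    (a,d),(b,e)=ray(c1,*p1),ray(c2,*p2)
    s=np.linalg.lstsq(np.c_[d,-e],b-a,rcond=None)[0]
    P,Q=a+d*s[0],b+e*s[1]; return (P+Q)/2,np.linalg.norm(P-Q)
E
python3 - <<'E'
from h import *
s=state();print(s)
a=snap("top","pics/top.png");b=snap("side","pics/side.png")
for c in(a,b):print(c["K"],-c["R"].T@c["t"],c["R"])
E
```

```text
{'t': 0.0, 'joints': array([ 1.08840249e+00,  4.91550324e-01,  1.55948474e+00,  8.04146942e-06,
        1.09170765e+00, -1.05610546e-01]), 'qvel': array([ 0.00207375, -0.00115532, -0.00057926, -0.00104522, -0.00050267,
       -0.00117273]), 'tau': array([-2.29551013e-03, -6.12634134e+01, -2.58178318e+01,  6.90926844e-02,
        4.83141316e-02, -1.22524148e-04]), 'eef_pos': array([229.79600915, 580.88991127, 174.6553662 ]), 'tcp_rot': array([-3.14044976e+00, -1.28324650e-04,  2.76480558e+00]), 'ft_force': array([0.3860495 , 0.19206789, 0.73693672]), 'moment': array([-0.04918325, -0.00240783,  0.01765523]), 'grip_force': 0.0, 'opening': 1.002051836841928}
[[367.20680466   0.         256.91095235]
 [  0.         367.20680466 192.4370141 ]
 [  0.           0.           1.        ]] [ 338.34923059  -83.39212112 1360.75377227] [[-0.0375202  -0.99929523  0.00112632]
 [-0.97596953  0.03640224 -0.21484496]
 [ 0.21465255 -0.00916028 -0.97664752]]
[[495.93090923   0.         253.2266802 ]
 [  0.         495.93090923 190.30180841]
 [  0.           0.           1.        ]] [ 494.40876166 1056.41607182 1078.11730699] [[-0.99750003 -0.06994342 -0.01007983]
 [-0.03620208  0.62829282 -0.77713418]
 [ 0.06068851 -0.77482646 -0.62925421]]
```

View pics/top.png

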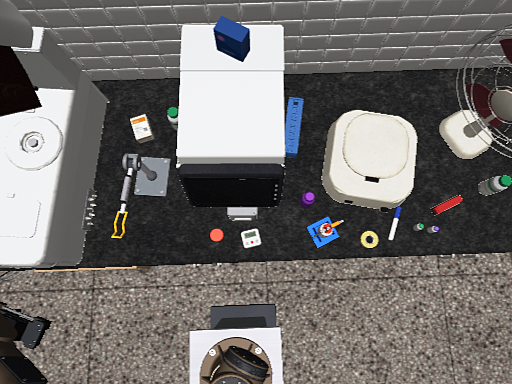

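View pics/side.png

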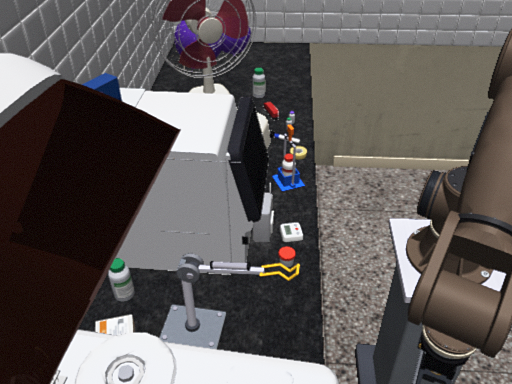

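Candidates for the carrier/bottle: blue carrier with the orange grip (top 322,232; side 289,172); purple object (top 308,198) and the green-capped bottles (top 172,117 and 495,184; side 120,280 and 259,82) are look-alikes, as is the blue box (top 232,38). I choose the carrier at (322,232) and will check it in a close crop.

```bash
python3 - <<'E'
import cv2,numpy as np
t=cv2.imread("pics/top.png");s=cv2.imread("pics/side.png")
def cr(i,u,v,w,h,k=8):return cv2.resize(i[v:v+h,u:u+w],None,fx=k,fy=k,interpolation=cv2.INTER_CUBIC)
a=cr(t,300,208,50,37);b=cr(s,265,115,50,75,8)
c=cr(t,100,145,80,100,5) 
cv2.imwrite("pics/c1.png",np.hstack([np.vstack([a,np.zeros((304,400,3),np.uint8)]),b]))
d=cr(s,175,240,130,105,5)
d=cr(s,170,245,133,50,6); e=cr(t,105,145,66,50,6)
e=cr(t,105,145,70,100,6); 
d=cv2.rotate(cr(s,175,245,130,60,4),cv2.ROTATE_90_CLOCKWISE)
cv2.imwrite("pics/c2.png",np.hstack([e[:600],np.vstack([d,np.zeros((80,d.shape[1],3),np.uint8)])]))
E
```

```text
(no output)
```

View pics/c1.png

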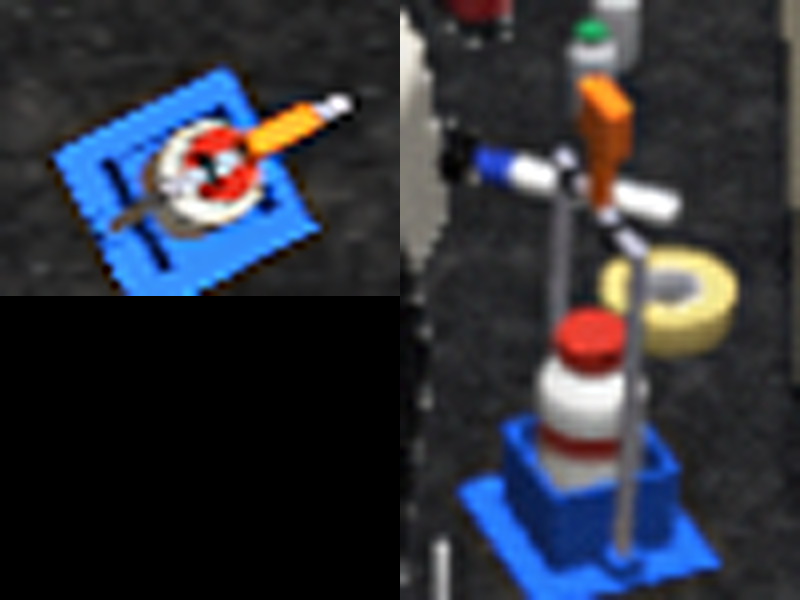

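View pics/c2.png

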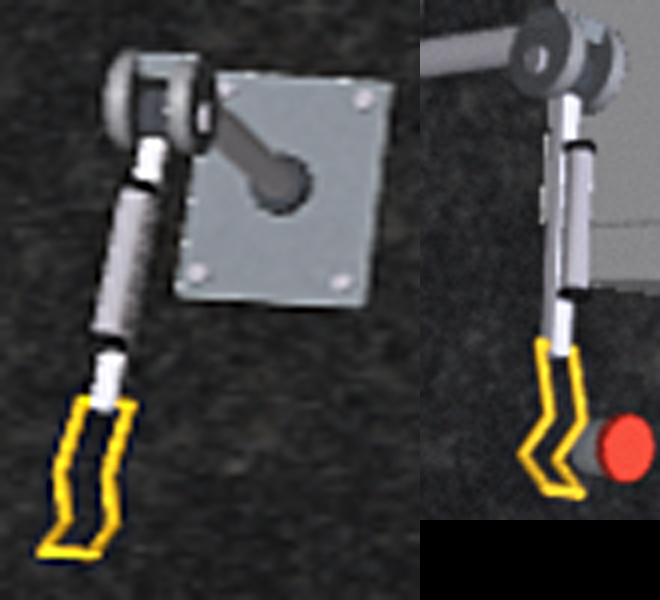

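The crop confirms the choice: a blue foot, white bottle with red cap, steel bail, and the orange grip at top px (335.5,224) and side px (291,130). The hook's V bottom is at about top (121,232) and side (289,275).

```bash
python3 - <<'E'
from h import *
T=dict(np.load("top.npz"));S=dict(np.load("side.npz"))
np.set_printoptions(precision=1,suppress=True)
tc=lambda x,y:(300+x/8,208+y/8); sc=lambda x,y:(265+(x-400)/8,115+y/8)
print("grip top",tri(T,tc(285,129),S,sc(603,92)),atz(T,*tc(285,129),225),atz(S,*sc(603,92),225))
a,b=atz(T,*tc(255,146),225),atz(T,*tc(320,112),225);print("gripdir",np.degrees(np.arctan2(*(b-a)[1::-1])),b-a)
c=[atz(T,*tc(*p),5) for p in((222,66),(52,157),(320,230))];print(c,[np.degrees(np.arctan2(*(q-c[0])[1::-1])) for q in c],(c[1]+c[2])/2)
c=[atz(S,*sc(*p),5) for p in((460,490),(720,565))];print("side diag",c,(c[0]+c[1])/2)
bA,bB=sc(565,155),sc(636,245)
print("bar ends",atz(S,*bA,170),atz(S,*bB,170),tri(T,tc(339,103),S,bA))
h=lambda x,y:(105+x/6,145+y/6); g=lambda x,y:(175+y/4,245+(239-(x-420))/4)
for n,p,q in(("V",(95,523),(540,455)),("free",(70,553),(565,492)),("back",(81.5,469),(567.5,415)),("drum",(160,105),(568,62)),("armend",(105,400),(558,345))):print(n,tri(T,h(*p),S,g(*q)))
for n,p,z in(("pot",(217,235),43),("timer",(250,238),20),("tape",(369,239),10)):print(n,atz(T,*p,z))
for p in ((188,295),(368,305),(390,88)):print(atz(T,*h(*p),4))
E
```

```text
grip top (array([ 478.9, -335.7,  220.9]), np.float64(0.6974078903392373)) [ 478.1 -334.8  225. ] [ 479.3 -329.2  225. ]
gripdir -64.98525910676037 [ 12.3 -26.4   0. ]
[array([ 535.6, -356.6,    5. ]), array([ 496.2, -274.6,    5. ]), array([ 457.9, -395.7,    5. ])] [np.float64(0.0), np.float64(115.71077991640374), np.float64(-153.31047109341824)] [ 477.  -335.1    5. ]
side diag [array([ 534.9, -348.2,    5. ]), array([ 420.2, -301.1,    5. ])] [ 477.5 -324.6    5. ]
bar ends [ 493.7 -367.5  170. ] [ 463.5 -301.1  170. ] (array([ 494.3, -370.2,  168.4]), np.float64(1.1128929203757607))
V (array([475.6, 323. , 247.1]), np.float64(0.7222136831680693))
free (array([457.3, 325.8, 271.9]), np.float64(1.0124640837063477))
back (array([499.1, 323.2, 268.3]), np.float64(1.4758025878331376))
drum (array([699. , 303. , 232.8]), np.float64(0.4236828591398438))
armend (array([536.9, 318.6, 252.8]), np.float64(0.3442229819370546))
pot [477.3  53.   43. ]
timer [464.3 -64.5  20. ]
tape [ 445.3 -500.1   10. ]
[646.8 359.3   4. ]
[636.2 246.    4. ]
[778.4 234.1   4. ]
```

>>> {"op": "carry_out", "data": {
  "moves": [
    {"slide":[0,0,-0.1],"spin":-0.23},
    {"slide":[0,0,-0.1],"spin":-0.23},
    {"slide":[0,0,-0.1],"spin":-0.23},
    {"slide":[0,0,-0.1],"spin":0},
    {"slide":[0,0,-0.1],"spin":0},
    {"slide":[0,0,-0.1],"spin":0},
    {"slide":[-0.08,-0.06,0],"spin":0},
    {"slide":[-0.08,-0.06,0],"spin":0},
    {"slide":[-0.08,-0.06,0],"spin":0},
    {"slide":[-0.08,-0.06,0],"spin":0},
    {"slide":[-0.08,-0.06,0],"spin":0},
    {"slide":[-0.08,-0.06,0],"spin":0}
  ],
  "hand": 0.3
}}

```text
t: 1.1
eef_pos: [420.8, 432.7, 415.1]
tcp_rot: [-3.141, -0.0, 3.126]
ft_force: [0.5, 1.0, 0.2]
opening: 0.699
grip_force: 0.0
```

>>> {"op": "carry_out", "data": {
  "moves": [
    {"slide":[0,-0.1,0],"spin":0},
    {"slide":[0,-0.1,0],"spin":0},
    {"slide":[0,-0.1,0],"spin":0},
    {"slide":[0,-0.1,0],"spin":0},
    {"slide":[0,-0.1,0],"spin":0},
    {"slide":[0,-0.1,0],"spin":0},
    {"slide":[0,-0.1,0],"spin":0},
    {"slide":[0,-0.1,0],"spin":0},
    {"slide":[0,-0.1,0],"spin":0},
    {"slide":[0,-0.1,0],"spin":0},
    {"slide":[0,-0.1,0],"spin":0},
    {"slide":[0,-0.1,0],"spin":0}
  ]
}}

```text
t: 2.1
eef_pos: [411.5, -47.5, 415.2]
tcp_rot: [3.142, 0.0, 3.126]
ft_force: [0.5, -0.2, 0.3]
opening: 0.702
grip_force: 0.0
```

>>> {"op": "carry_out", "data": {
  "moves": [
    {"slide":[-0.02,-0.09,0],"spin":0},
    {"slide":[-0.02,-0.09,0],"spin":0},
    {"slide":[-0.02,-0.09,0],"spin":0},
    {"slide":[-0.02,-0.09,0],"spin":0},
    {"slide":[-0.02,-0.09,0],"spin":0},
    {"slide":[-0.02,-0.09,0],"spin":0},
    {"slide":[-0.02,-0.09,0],"spin":0},
    {"slide":[-0.02,-0.09,0],"spin":0},
    {"slide":[0,0,0],"spin":0.23},
    {"slide":[0,0,0],"spin":0.23},
    {"slide":[0,0,0],"spin":0.23},
    {"slide":[0,0,0],"spin":0.23}
  ]
}}

```text
t: 3.1
eef_pos: [471.7, -335.0, 414.6]
tcp_rot: [3.141, -0.001, 2.638]
ft_force: [-0.6, -0.2, 0.8]
opening: 0.698
grip_force: 0.0
```

>>> {"op": "carry_out", "data": {
  "moves": [
    {"slide":[0,0,0],"spin":0.23},
    {"slide":[0,0,0],"spin":0.23},
    {"slide":[0,0,0],"spin":0.23},
    {"slide":[0,0,0],"spin":0.23},
    {"slide":[0,0,0],"spin":0.23},
    {"slide":[0,0,0.1],"spin":0.05},
    {"slide":[0,0,0.1],"spin":0},
    {"slide":[0,0,0.1],"spin":0},
    {"slide":[0,0,0],"spin":0}
  ]
}}

```text
t: 3.85
eef_pos: [469.5, -332.7, 288.1]
tcp_rot: [-3.137, -0.011, 2.016]
ft_force: [-0.1, 0.9, -1.5]
opening: 0.698
grip_force: 0.0
```

```bash
python3 - <<'E'
from h import *
b=snap("side","pics/s2.png");s=state();print(s["eef_pos"],s["tcp_rot"])
i=cv2.imread("pics/s2.png");cv2.imwrite("pics/c3.png",cv2.resize(i[50:200,230:350],None,fx=4,fy=4,interpolation=cv2.INTER_CUBIC))
E
```

```text
[ 470.7193329  -333.79572838  292.58269656] [-3.13905811 -0.00630948  2.01598792]
```

View pics/c3.png

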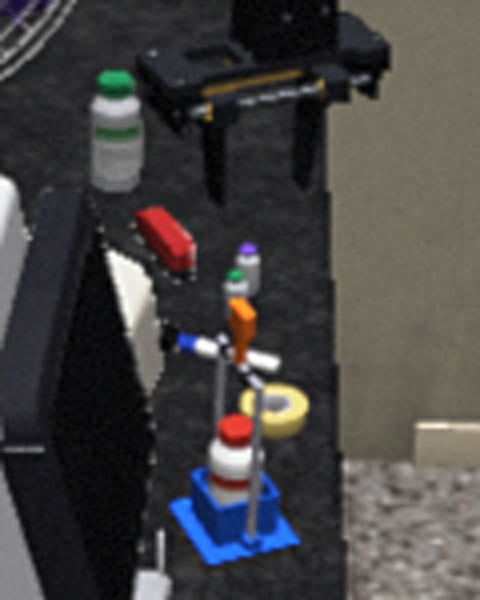

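The picture shows the fingers (bottom midpoint at about crop 260,195) a little to the right (−x) of the grip (242,318), which agrees with the measured 8 mm offset.

>>> {"op": "carry_out", "data": {
  "moves": [
    {"slide":[-0.011,0.016,0],"spin":0},
    {"slide":[0,0,0.04],"spin":0},
    {"slide":[0,0,0.06],"spin":0},
    {"slide":[0,0,0.06],"spin":0},
    {"slide":[0,0,0.06],"spin":0},
    {"slide":[0,0,0.02],"spin":0},
    {"slide":[0,0,0],"spin":0},
    {"slide":[0,0,0],"spin":0},
    {"slide":[0,0,0],"spin":0}
  ]
}}

```text
t: 4.65
eef_pos: [480.5, -336.7, 201.5]
tcp_rot: [3.14, 0.003, 2.016]
ft_force: [-0.5, 0.5, 0.3]
opening: 0.702
grip_force: 0.0
```

```bash
python3 - <<'E'
from h import *
b=snap("side","pics/s3.png");s=state();print(s["eef_pos"],s["tcp_rot"],s["ft_force"])
i=cv2.imread("pics/s3.png");cv2.imwrite("pics/c4.png",cv2.resize(i[85:165,255:335],None,fx=7,fy=7,interpolation=cv2.INTER_CUBIC))
E
```

```text
[ 480.28562596 -336.52097984  201.23469562] [3.14031842e+00 2.77461143e-03 2.01612954e+00] [-0.11395162  1.01929439  0.50944185]
```

View pics/c4.png

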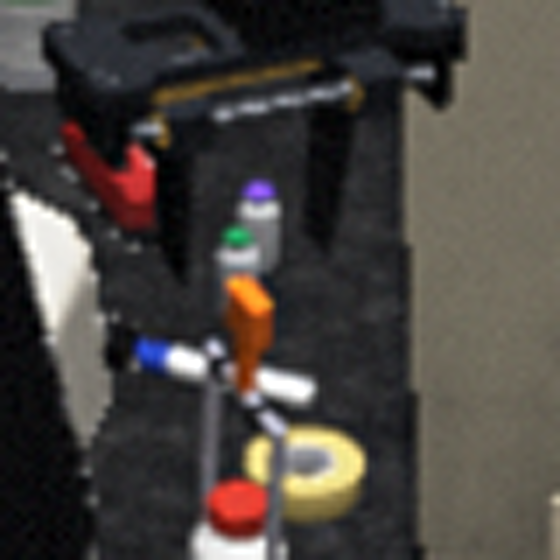

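```bash
python3 - <<'E'
from h import *
S=dict(np.load("side.npz"));R=lambda z:proj(S,(480.3,-336.5,z))
for z in(201,212,220,225,230,240):print(z,R(z))
u=np.array([np.cos(.445),np.sin(.445),0]);
for z in (201,220,230):print([proj(S,np.array([480.3,-336.5,z])+k*u) for k in(-33,33,-45,45)])
E
```

```text
201 [289.83270313 131.59024945]
212 [289.95490906 128.72848659]
220 [290.04444268 126.63182903]
225 [290.10068459 125.31478154]
230 [290.15714603 123.99259318]
240 [290.27073267 121.33267294]
[array([298.91509276, 129.54618997]), array([280.64724147, 133.65750606]), array([302.19256306, 128.80857085]), array([277.28117509, 134.41506439])]
[array([299.19235255, 124.60077851]), array([280.79194588, 128.6861003 ]), array([302.49328029, 123.86789514]), array([277.40111986, 129.4389432 ])]
[array([299.33992122, 121.96863414]), array([280.86897316, 126.03978272]), array([302.65333027, 121.23833159]), array([277.46496889, 126.7900532 ])]
```

Tips appear at px (281,124)/(301,121), about 30 mm above the TCP. That fits fingers that swing downward as they close, so I close most of the way and check.

>>> {"op": "carry_out", "data": {
  "moves": [
    {"slide":[0,-0.004,0.01],"spin":0},
    {"slide":[0,0,0],"spin":0},
    {"slide":[0,0,0],"spin":0},
    {"slide":[0,0,0],"spin":0},
    {"slide":[0,0,0],"spin":0},
    {"slide":[0,0,0],"spin":0}
  ],
  "hand": 0.75
}}

```text
t: 5.2
eef_pos: [478.0, -336.6, 195.3]
tcp_rot: [3.142, -0.0, 2.016]
ft_force: [-0.1, 0.7, -0.3]
opening: 0.341
grip_force: 0.0
```

```bash
python3 - <<'E'
from h import *
b=snap("side","pics/s4.png");s=state();print(s["eef_pos"],s["tcp_rot"],s["ft_force"],s["opening"])
i=cv2.imread("pics/s4.png");cv2.imwrite("pics/c5.png",cv2.resize(i[95:155,260:320],None,fx=9,fy=9,interpolation=cv2.INTER_CUBIC))
E
```

```text
[ 478.03432138 -336.60883957  195.24471202] [ 3.14147595e+00 -2.15083526e-05  2.01599961e+00] [ 0.43983878  1.04807595 -0.75779451] 0.29621551529771273
```

View pics/c5.png

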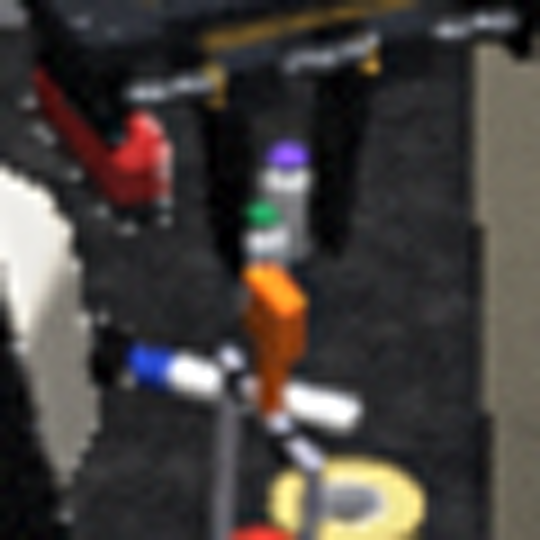

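The tips (px 285,125 and 298,123) still appear about 7 px above where the state puts the TCP, so the gripper is either higher or further off in −y than reported. I check with the top camera.

```bash
python3 - <<'E'
from h import *
T=snap("top","pics/t4.png");S=dict(np.load("side.npz"));s=state();p=s["eef_pos"];y=s["tcp_rot"][2]
X=np.array([np.cos(y),np.sin(y),0]);Y=np.array([np.sin(y),-np.cos(y),0])
def draw(c,f,o,u,v,w,h,k):
    i=cv2.resize(cv2.imread(f)[v:v+h,u:u+w],None,fx=k,fy=k,interpolation=cv2.INTER_CUBIC)
    q=lambda P:tuple(int(t) for t in (proj(c,P)-[u,v])*k+k/2)
    cv2.polylines(i,[np.array([q(p+[0,0,78]+a*37.5*X+b*90*Y) for a,b in((1,1),(1,-1),(-1,-1),(-1,1))])],True,(0,255,0),1)
    cv2.line(i,q(p),q(p+[0,0,78]),(0,255,255),1)
    cv2.circle(i,q((478.5,-335,225)),4,(255,0,255),1)
    return i
a=draw(T,"pics/t4.png",0,275,170,100,100,4);b=draw(S,"pics/s4.png",0,245,80,80,80,5)
cv2.imwrite("pics/c6.png",np.hstack([a,b]))
E
```

```text
(no output)
```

View pics/c6.png

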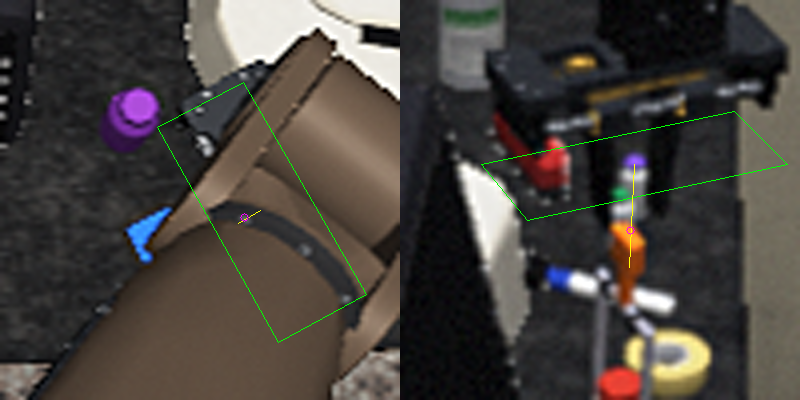

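Both views show the xy position is right, but the fingers look about 35 mm higher than the TCP. Closing tests this harmlessly: the block stops the fingers at about 0.13, otherwise they shut above it.

>>> {"op": "carry_out", "data": {
  "moves": [
    {"slide":[0,0,0],"spin":0},
    {"slide":[0,0,0],"spin":0},
    {"slide":[0,0,0],"spin":0},
    {"slide":[0,0,0],"spin":0},
    {"slide":[0,0,0],"spin":0},
    {"slide":[0,0,0],"spin":0}
  ],
  "hand": 1
}}

```text
t: 5.8
eef_pos: [478.0, -336.6, 195.2]
tcp_rot: [3.142, -0.0, 2.016]
ft_force: [0.8, 0.1, 0.2]
opening: 0.004
grip_force: 0.0
```

The fingers shut on nothing, so the gripper really is higher than reported by roughly 35 mm. I reopen, go down 32 mm and close again.

>>> {"op": "carry_out", "data": {
  "moves": [
    {"slide":[0,0,0],"spin":0},
    {"slide":[0,0,0],"spin":0},
    {"slide":[0,0,0],"spin":0},
    {"slide":[0,0,0],"spin":0},
    {"slide":[0,0,0],"spin":0},
    {"slide":[0,0,0],"spin":0},
    {"slide":[0,0,0.02],"spin":0},
    {"slide":[0,0,0.02],"spin":0},
    {"slide":[0,0,0.02],"spin":0},
    {"slide":[0,0,0.02],"spin":0},
    {"slide":[0,0,0],"spin":0}
  ],
  "hand": 0.4
}}

```text
t: 6.72
eef_pos: [477.3, -336.0, 161.0]
tcp_rot: [-3.14, -0.003, 2.016]
ft_force: [0.3, 0.3, 0.1]
opening: 0.596
grip_force: 0.0
```

```bash
python3 - <<'E'
from h import *
b=snap("side","pics/s5.png");s=state();print(s["eef_pos"],s["tcp_rot"],s["ft_force"],s["opening"])
i=cv2.imread("pics/s5.png");cv2.imwrite("pics/c7.png",cv2.resize(i[95:155,260:320],None,fx=9,fy=9,interpolation=cv2.INTER_CUBIC))
E
```

```text
[ 477.62191438 -336.24185718  161.9846015 ] [-3.14087182e+00 -2.01052995e-03  2.01602749e+00] [-0.67202918 -0.58959703 -0.210022  ] 0.5958343214088401
```

View pics/c7.png

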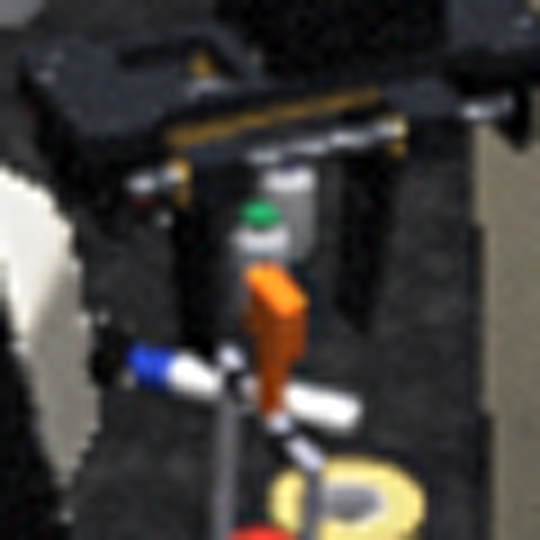

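Fingertips at crop (200,345) and (360,330) now straddle the orange block (250–305, 270–350), so I close.

>>> {"op": "carry_out", "data": {
  "moves": [
    {"slide":[0,0,0],"spin":0},
    {"slide":[0,0,0],"spin":0},
    {"slide":[0,0,0],"spin":0},
    {"slide":[0,0,0],"spin":0},
    {"slide":[0,0,0],"spin":0},
    {"slide":[0,0,0],"spin":0},
    {"slide":[0,0,0],"spin":0},
    {"slide":[0,0,0],"spin":0}
  ],
  "hand": 1
}}

```text
t: 7.43
eef_pos: [478.0, -336.5, 163.2]
tcp_rot: [3.141, -0.0, 2.016]
ft_force: [-0.4, -0.5, -2.8]
opening: 0.124
grip_force: 30.0
```

>>> {"op": "carry_out", "data": {
  "moves": [
    {"slide":[0,0,-0.01],"spin":0},
    {"slide":[0,0,-0.02],"spin":0},
    {"slide":[0,0,-0.04],"spin":0},
    {"slide":[0,0,-0.05],"spin":0},
    {"slide":[0,0,-0.05],"spin":0},
    {"slide":[0,0,-0.05],"spin":0},
    {"slide":[0,0,-0.05],"spin":0},
    {"slide":[0,0,-0.05],"spin":0},
    {"slide":[0,0,-0.03],"spin":0},
    {"slide":[0,0,-0.01],"spin":0},
    {"slide":[0,0,0],"spin":0},
    {"slide":[0,0,0],"spin":0}
  ]
}}

```text
t: 8.43
eef_pos: [477.8, -336.4, 306.7]
tcp_rot: [-3.141, -0.001, 2.016]
ft_force: [0.1, -1.0, -2.8]
opening: 0.125
grip_force: 29.9
```

>>> {"op": "carry_out", "data": {
  "moves": [
    {"slide":[0,0,0],"spin":0},
    {"slide":[0,0,0],"spin":0},
    {"slide":[0,0,0],"spin":-0.1},
    {"slide":[0,0,0],"spin":-0.2},
    {"slide":[0,0,0],"spin":-0.22},
    {"slide":[0,0,0],"spin":-0.22},
    {"slide":[0,0,0],"spin":-0.22},
    {"slide":[0,0,0],"spin":-0.22},
    {"slide":[0,0,0],"spin":-0.22},
    {"slide":[0,0,0],"spin":-0.22},
    {"slide":[0,0,0],"spin":-0.22},
    {"slide":[0,0,0],"spin":-0.2}
  ]
}}

```text
t: 9.43
eef_pos: [477.9, -336.5, 306.5]
tcp_rot: [3.141, -0.001, 3.09]
ft_force: [-0.1, -0.4, -2.8]
opening: 0.123
grip_force: 29.9
```

```bash
python3 - <<'E'
from h import *
s=state();print(s)
E
```

```text
{'t': 9.4333, 'joints': array([-7.26529939e-01,  3.30120941e-01,  1.46659613e+00,  1.26845257e-04,
        1.34614815e+00, -2.24581695e+00]), 'qvel': array([-1.61272821e-06, -6.07116150e-04,  4.30345618e-04, -1.08383840e-04,
       -2.31378575e-03, -1.23428240e+00]), 'tau': array([ 5.81565560e-03, -5.52711904e+01, -3.03923893e+01, -8.17030272e-02,
        5.45781653e-02,  1.89480141e+00]), 'eef_pos': array([ 477.88103123, -336.47307541,  306.4785832 ]), 'tcp_rot': array([ 3.14070090e+00, -9.16234899e-04,  3.09005541e+00]), 'ft_force': array([-0.07052523, -0.44066935, -2.84683114]), 'moment': array([ 0.01261883,  0.0236825 , -0.05943885]), 'grip_force': 29.94223862886429, 'opening': 0.12331025825471963}
```

>>> {"op": "carry_out", "data": {
  "moves": [
    {"slide":[0.03,0.02,0],"spin":0},
    {"slide":[0.06,0.04,0],"spin":0},
    {"slide":[0.05,0.06,0],"spin":0},
    {"slide":[0.01,0.08,0],"spin":0},
    {"slide":[0.004,0.08,0],"spin":0},
    {"slide":[0.004,0.08,0],"spin":0},
    {"slide":[0.004,0.08,0],"spin":0},
    {"slide":[0.004,0.08,0],"spin":0},
    {"slide":[0.004,0.08,0],"spin":0},
    {"slide":[0.004,0.08,0],"spin":0},
    {"slide":[0.004,0.08,0],"spin":0},
    {"slide":[0.004,0.08,0],"spin":0}
  ]
}}

```text
t: 10.43
eef_pos: [424.1, 4.6, 306.9]
tcp_rot: [3.141, -0.0, 3.084]
ft_force: [0.4, -0.6, -2.0]
opening: 0.125
grip_force: 30.0
```

>>> {"op": "carry_out", "data": {
  "moves": [
    {"slide":[0.004,0.08,0],"spin":0},
    {"slide":[0.004,0.08,0],"spin":0},
    {"slide":[0.004,0.08,0],"spin":0},
    {"slide":[0.004,0.06,0],"spin":0},
    {"slide":[0.002,0.04,0],"spin":0},
    {"slide":[0.001,0.02,0],"spin":0.05},
    {"slide":[0,0,0],"spin":0.15},
    {"slide":[0,0,0],"spin":0.22},
    {"slide":[0,0,0],"spin":0.22},
    {"slide":[0,0,0],"spin":0.22},
    {"slide":[0,0,0],"spin":0.22},
    {"slide":[0,0,0],"spin":0.22}
  ]
}}

```text
t: 11.43
eef_pos: [425.1, 147.2, 306.8]
tcp_rot: [-3.141, -0.001, 2.398]
ft_force: [0.1, 0.0, -3.3]
opening: 0.122
grip_force: 30.0
```

>>> {"op": "carry_out", "data": {
  "moves": [
    {"slide":[0,0,0],"spin":0.22},
    {"slide":[0,0,0],"spin":0.22},
    {"slide":[0,0,0],"spin":0.22},
    {"slide":[0,0,0],"spin":0.22},
    {"slide":[0,0,0],"spin":0.22},
    {"slide":[0,0,0],"spin":0.22},
    {"slide":[0,0,0],"spin":0.22},
    {"slide":[0,0,0],"spin":0.14},
    {"slide":[0,0,0],"spin":0.05},
    {"slide":[0,0,0],"spin":0},
    {"slide":[0,0,0],"spin":0}
  ]
}}

```text
t: 12.35
eef_pos: [425.1, 147.2, 306.9]
tcp_rot: [-3.141, 0.0, 1.499]
ft_force: [-0.3, 0.7, -3.7]
opening: 0.121
grip_force: 30.0
```

>>> {"op": "carry_out", "data": {
  "moves": [
    {"slide":[0.02,-0.03,0],"spin":0},
    {"slide":[0.04,-0.05,0],"spin":0},
    {"slide":[0.06,-0.05,0],"spin":0},
    {"slide":[0.07,-0.017,0],"spin":0},
    {"slide":[0.07,0,0],"spin":0},
    {"slide":[0.07,0,0],"spin":0},
    {"slide":[0.06,0,0.02],"spin":0},
    {"slide":[0.04,0,0.03],"spin":0.03},
    {"slide":[0.018,0,0.01],"spin":0},
    {"slide":[0,0,0],"spin":0},
    {"slide":[0,0,0],"spin":0},
    {"slide":[0,0,0],"spin":0}
  ]
}}

```text
t: 13.35
eef_pos: [379.8, 329.6, 283.8]
tcp_rot: [3.141, -0.0, 1.482]
ft_force: [-1.0, 0.8, -3.0]
opening: 0.125
grip_force: 30.0
```

```bash
python3 - <<'E'
from h import *
S=snap("side","pics/s6.png");T=snap("top","pics/t6.png");s=state();p=s["eef_pos"];print(p,s["tcp_rot"],s["ft_force"])
def cr(c,f,u,v,w,h,k):
    i=cv2.resize(cv2.imread(f)[v:v+h,u:u+w],None,fx=k,fy=k,interpolation=cv2.INTER_CUBIC)
    for P in((p+[0,1,6.8]),(479,322.5,260)):
        q=(proj(c,P)-[u,v])*k+k/2;cv2.circle(i,tuple(int(t) for t in q),3,(255,0,255),1);print(proj(c,P))
    return i
cv2.imwrite("pics/c8.png",cr(S,"pics/s6.png",250,195,115,120,5))
E
```

```text
[380.01701544 329.4945478  283.98633416] [ 3.14066212e+00 -5.95993608e-04  1.48132194e+00] [-0.24047506  0.12293906 -1.48784183]
[334.77603896 265.76211177]
[287.56274273 270.57907575]
```

View pics/c8.png

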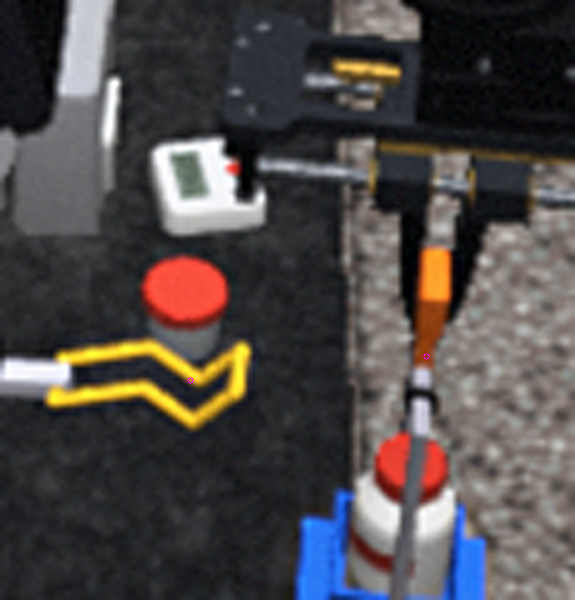

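The picture shows the bar hanging near crop (422,385), with its near collar at (422,395), in line with the hook's V (bottoms at 195,425 and 200,383). The predicted bar centre is at (427,355), so the bar may be a few mm further +y or lower. I refine this numerically from the carrier's blue foot in both cameras.

```bash
cat > fit.py <<'E'
from h import *
from scipy.optimize import least_squares
def blue(f,c,near,w=70):
    i=cv2.imread(f);h=cv2.cvtColor(i,cv2.COLOR_BGR2HSV);m=((h[...,0]>98)&(h[...,0]<118)&(h[...,1]>140)&(h[...,2]>90)).astype(np.uint8)
    n,l,s,cc=cv2.connectedComponentsWithStats(m);best=max(range(1,n),key=lambda k:s[k,4]*(np.linalg.norm(cc[k]-near)<w));return (l==best)
def foot(x,y,z,yaw):
    R=np.array([[np.cos(yaw),-np.sin(yaw)],[np.sin(yaw),np.cos(yaw)]])
    return [np.r_[R@[a*43,b*46]+[x,y],z] for a,b in((1,1),(1,-1),(-1,-1),(-1,1))]
def ext(mask,dirs):
    v,u=np.nonzero(mask);P=np.c_[u,v]+0.0;return np.array([np.sort(P@d)[-3:].mean() for d in dirs])
E
python3 - <<'E'
from fit import *
np.set_printoptions(precision=1,suppress=True)
for f,n,P in(("pics/top.png","top",(478,-335,3,np.radians(25.5))),("pics/side.png","side",(478,-335,3,np.radians(25.5))),("pics/t6.png","top",(380,330.5,121,np.radians(-5))),("pics/s6.png","side",(380,330.5,121,np.radians(-5)))):
    c=dict(np.load(n+".npz"));F=np.array([proj(c,q) for q in foot(*P)]);m=blue(f,c,F.mean(0));v,u=np.nonzero(m)
    print(f,m.sum(),"pred corners",F.ravel(),"\n mask L,R,T,B",u.min(),v[u==u.min()].mean(),u.max(),v[u==u.max()].mean(),v.min(),u[v==v.min()].mean(),v.max(),u[v==v.max()].mean())
i=cv2.imread("pics/t6.png");h=cv2.cvtColor(i,cv2.COLOR_BGR2HSV)
for nm,m in(("orange",(h[...,0]>6)&(h[...,0]<18)&(h[...,1]>190)&(h[...,2]>150)),("yellow",(h[...,0]>20)&(h[...,0]<30)&(h[...,1]>180)&(h[...,2]>150)),("red",((h[...,0]<5)|(h[...,0]>175))&(h[...,1]>180)&(h[...,2]>120))):
    n,l,s,cc=cv2.connectedComponentsWithStats(m.astype(np.uint8));print(nm,[(s[k].tolist(),cc[k]) for k in range(1,n) if s[k,4]>6])
T=dict(np.load("top.npz"));print(proj(T,(380,330.5,290.8)),proj(T,(380,330.5,229.8)),proj(T,(380,330.5,333)))
E
```

```text
pics/top.png 395 pred corners [306.5 227.5 328.  216.1 339.7 236.5 318.  248.2] 
 mask L,R,T,B 306 227.0 339 236.0 216 327.5 247 317.5
pics/side.png 373 pred corners [282.7 190.  272.1 175.  293.9 169.6 305.2 184.1] 
 mask L,R,T,B 272 176.5 304 184.5 167 279.5 190 283.5
pics/t6.png 441 pred corners [119.  251.3 146.4 252.7 143.4 279.2 115.6 277.8] 
 mask L,R,T,B 115 273.6 145 255.5 251 121.5 278 138.0
pics/s6.png 968 pred corners [308.1 329.5 310.9 297.6 346.9 301.9 346.4 334.3] 
 mask L,R,T,B 308 324.5 346 318.5 293 318.0 335 344.5
orange [([133, 117, 12, 5, 26], array([140.1, 119.3])), ([105, 261, 4, 4, 8], array([106.5, 262.1]))]
yellow [([111, 211, 9, 27, 63], array([115.3, 224.5])), ([120, 212, 8, 26, 57], array([123.2, 224.5]))]
red [([434, 196, 29, 17, 192], array([448., 204.])), ([219, 232, 5, 9, 12], array([221.8, 236.2])), ([114, 258, 11, 5, 32], array([119.4, 260.2])), ([115, 265, 8, 4, 15], array([118.4, 266.5]))]
[111.3 263.9] [119.1 264.4] [105.4 263.5]
```

The predicted foot outline matches both images within about 1 px, so the bar is at roughly (380,331,290), good to about 2 mm. I slide it in over the hook.

>>> {"op": "carry_out", "data": {
  "moves": [
    {"slide":[0.001,0.01,0],"spin":0},
    {"slide":[0.001,0.02,0],"spin":0},
    {"slide":[0.001,0.025,0],"spin":0},
    {"slide":[0,0.03,0],"spin":0},
    {"slide":[0,0.03,0],"spin":0},
    {"slide":[0,0.03,0],"spin":0},
    {"slide":[0,0.03,0],"spin":0},
    {"slide":[0,0.03,0],"spin":0},
    {"slide":[0,0.02,0],"spin":0},
    {"slide":[0,0.015,0],"spin":0},
    {"slide":[0,0.005,0],"spin":0},
    {"slide":[0,0,0],"spin":0}
  ]
}}

```text
t: 14.45
eef_pos: [477.8, 322.6, 283.0]
tcp_rot: [-3.141, 0.0, 1.482]
ft_force: [-0.4, 0.4, -2.8]
opening: 0.127
grip_force: 30.0
```

```bash
python3 - <<'E'
from fit import *
np.set_printoptions(precision=1,suppress=True)
s=state();p=s["eef_pos"];print(p,s["tcp_rot"],s["ft_force"])
for n in("top","side"):
    f="pics/%s7.png"%n;c=snap(n,f);b=p+[0,1,6.3]
    P=(*(b-[0,0,168])[:3],s["tcp_rot"][2]-np.pi/2)
    F=np.array([proj(c,q) for q in foot(*P)]);m=blue(f,c,F.mean(0));v,u=np.nonzero(m)
    print(n,m.sum(),F.ravel(),"\n",u.min(),u.max(),v.min(),v.max())
    print("bar",proj(c,b),"notch",proj(c,(478,323.5,260)))
# side: text map around bar and hook
i=cv2.imread("pics/side7.png");h=cv2.cvtColor(i,cv2.COLOR_BGR2HSV).astype(int)
def ch(q,b):
    H,Sx,V=q
    if 20<=H<=32 and Sx>140 and V>110:return "Y"
    if 5<=H<20 and Sx>150 and V>90:return "O"
    if (H<5 or H>174) and Sx>140:return "R"
    if 98<H<118 and Sx>120:return "B"
    return "#" if V<35 else "." if V<100 else "w" if V>170 else "g"
for r in range(244,292):print(r,"".join(ch(h[r,k],0) for k in range(262,312)))
E
```

```text
[477.8 322.6 283. ] [-3.1  0.   1.5] [-0.4  0.4 -2.8]
top 410 [122.2 222.1 149.2 223.5 146.3 249.1 118.9 247.6] 
 118 148 222 248
bar [115.5 229.7] notch [119.2 230.8]
side 960 [265.3 324.6 270.6 293.3 305.9 297.5 302.7 329.4] 
 265 305 289 330
bar [288.6 261.8] notch [288.  270.9]
244 ..............###...##BROOOOOO.B###...............
245 ...............#....##B#OOOOOO.BB##...............
246 ....................##B.OOOOOO.B###.............##
247 ....................RB#.OOOOOO.###.........#......
248 ..................RRRR#OOOOOOO.###...#####........
249 ..............###RRRR##OOOOOOOR####....###.##.....
250 .................RRRRRBOOOOOOO#B####.####.....####
251 ................RRRRRR#.OOOOOO#B#.....#.........##
252 ................RRRRRRR.OOOOOO#RR..........#......
253 ................RRRRRRR.OOOOO.#RRR........#####...
254 ................RRRRRRROOOOOO.RRRR........#..##...
255 .................RRRRRRROOOOO.RRRR................
256 .................RRRRRRROOOOO.RRR............#....
257 #................RRRRRRROOOOO#RRR..............#..
258 .#.#...............RRRRROOOOO.RR...........
[... 1122 characters left out ...]
........RRRRR.ggYYOOR...###...#........#
280 ..................RRRRR.ggOOORRR.####.#..........#
281 ...............#.RRRRRR.ggRRRRRR..####.......#....
282 ..............##.RRRRRg.ggRRRRRRR..####......##.#.
283 ..............##.RRRRRggggRRRRRRR...###.........##
284 ..............##..RRRRggggRRRRRRR#.####..........#
285 ............##..ggRRRRggggRRRRRRg.##.........#....
286 ...........###.gwwRRRRg.ggRRRRRgwg.##.............
287 ......##.....#.gwwgRRR..ggRRRRRgww.##.........#...
288 .....#.#...#.BggwwgRRR.gg.RRRRgwwwg##........#....
289 ...##....#...BBwwwwggR..g.RRRggwwwg.#####.#.#.....
290 ............BBBwwwwwwg....RRgwwwwww.######........
291 ............BBBwwwwwwwg..ggwwwwwwwwBBBB##.....#...
```

The collar (about side px 287,269) and the V prongs (bottoms about 286,279 and 288,269) line up with the bar centred over the hook within about 2 mm. I start lowering slowly.

>>> {"op": "carry_out", "data": {
  "moves": [
    {"slide":[-0.0025,0,0.003],"spin":0},
    {"slide":[0,0,0.006],"spin":0},
    {"slide":[0,0,0.006],"spin":0},
    {"slide":[0,0,0.006],"spin":0},
    {"slide":[0,0,0.006],"spin":0},
    {"slide":[0,0,0.006],"spin":0},
    {"slide":[0,0,0.006],"spin":0},
    {"slide":[0,0,0.006],"spin":0},
    {"slide":[0,0,0.006],"spin":0},
    {"slide":[0,0,0.004],"spin":0},
    {"slide":[0,0,0],"spin":0},
    {"slide":[0,0,0],"spin":0}
  ]
}}

```text
t: 15.55
eef_pos: [477.5, 321.7, 261.2]
tcp_rot: [-3.142, -0.0, 1.482]
ft_force: [0.2, -0.2, -3.3]
opening: 0.123
grip_force: 30.0
```

>>> {"op": "carry_out", "data": {
  "moves": [
    {"slide":[0,0,0.003],"spin":0},
    {"slide":[0,0,0.003],"spin":0},
    {"slide":[0,0,0.003],"spin":0},
    {"slide":[0,0,0.003],"spin":0},
    {"slide":[0,0,0.003],"spin":0},
    {"slide":[0,0,0],"spin":0},
    {"slide":[0,0,0],"spin":0},
    {"slide":[0,0,0],"spin":0}
  ]
}}

```text
t: 16.22
eef_pos: [477.5, 321.8, 255.3]
tcp_rot: [3.142, -0.0, 1.482]
ft_force: [-0.1, 0.5, -2.1]
opening: 0.123
grip_force: 30.0
```

>>> {"op": "carry_out", "data": {
  "moves": [
    {"slide":[0,0,0.003],"spin":0},
    {"slide":[0,0,0.003],"spin":0},
    {"slide":[0,0,0.003],"spin":0},
    {"slide":[0,0,0],"spin":0},
    {"slide":[0,0,0],"spin":0},
    {"slide":[0,0,0],"spin":0}
  ]
}}

```text
t: 16.72
eef_pos: [477.4, 321.8, 251.7]
tcp_rot: [-3.141, -0.0, 1.482]
ft_force: [-2.2, 0.4, -0.4]
opening: 0.121
grip_force: 30.0
```

>>> {"op": "carry_out", "data": {
  "moves": [
    {"slide":[0,0,0.003],"spin":0},
    {"slide":[0,0,0.003],"spin":0},
    {"slide":[0,0,0.003],"spin":0},
    {"slide":[0,0,0],"spin":0},
    {"slide":[0,0,0],"spin":0},
    {"slide":[0,0,0],"spin":0}
  ]
}}

```text
t: 17.22
eef_pos: [477.2, 321.8, 248.0]
tcp_rot: [-3.141, -0.0, 1.482]
ft_force: [-5.0, 1.4, -0.2]
opening: 0.123
grip_force: 30.0
```

```bash
cat > look.py <<'E'
from fit import *
import sys
c=snap("side","pics/sL.png")
F=[]
for k in range(1):
    s=state();F.append(s["ft_force"])
for k in range(4):
    read_camera("side");s=state();F.append(s["ft_force"])
print(s["t"],s["eef_pos"].round(1),np.mean(F,0).round(2),np.std(F,0).round(2),s["moment"].round(2))
i=cv2.imread("pics/sL.png");h=cv2.cvtColor(i,cv2.COLOR_BGR2HSV).astype(int)
def ch(q):
    H,Sx,V=q
    if 20<=H<=32 and Sx>140 and V>110:return "Y"
    if 5<=H<20 and Sx>150 and V>90:return "O"
    if (H<5 or H>174) and Sx>140:return "R"
    if 98<H<118 and Sx>120:return "B"
    return "#" if V<35 else "." if V<100 else "w" if V>170 else "g"
for r in range(int(sys.argv[1]),int(sys.argv[2])):print(r,"".join(ch(h[r,k]) for k in range(262,305)))
E
python3 look.py 258 292
```

```text
17.4667 [477.3 321.8 248.1] [-5.02  0.55 -0.37] [0.26 0.26 0.23] [ 0.02  1.18 -0.01]
258 ###....#..........gRR#ROOOOOOO####.#.......
259 .##.#...............##ROOOOOOOB##..........
260 .#.......#..........#B#OOOOOO.BB#..........
261 ####.......#.........##OOOOOO.B##......#...
262 #....................##OOOOOO.B##..........
263 #.....................#.OOOOO#B#...........
264 ###...................#.OOOOO.##...........
265 ####.......YYYYYYYYYg.#.OOOOO##............
266 ...YYYYYYYYYYYYYYYYYYg.OOOOOO##....YYY..#..
267 YYYYYYYYYYYYYYYYYYYYYYYOOOOOO##...YYYY.....
268 wYYYYYYYYYYYYYg...OYYYYYOOOOO#..gYYYYY.....
269 wwwYYY..............YYYYOOOO...YYYYYYY.....
270 wwg.#................gYYOOOOgYYYYYYYYY.....
271 wwg.##.................OOOOOYYYYYgYYYY...#.
272 wwg.#......##...........OOOOYYYY..YYYY.....
273 wgg........YYYYYYYO..#..OOOOYY..B.YYYY.##..
274 YggYYYYYYYYYYYYYYYYY.##.gggOY.....YYY.##...
275 YYYYYYYYYYYYYYYYYYYYYg#.gwwg.....YYYY.#....
276 YYYYYYYYYYYYYYY.OYYYYYYgwwwg...gYYYYY.#....
277 YYYYYO.......#....YYYYYgwwwg..YYYYYY.#.....
278 ....................YYYwwwwggYYYYY.##.###..
279 .....................g......YYYYY.##..###..
280 ..#............##....###..#.YYY..###.......
281 .#............#...#####.gw.#.g.....##......
282 ..............###.####.wwwg.####...####....
283 ..............#......#gwwwg#...#.....##....
284 .....................#gwwwg...###...####...
285 ............#.....#.##gwwwg..#######.#.....
286 ................#####.gwwwg..#######.......
287 ......##......###...RRgwwwggR.#..#.........
288 ...#..........#....RRRggggRRRR...##...#.#..
289 ..................RRRRggggRRRRR.####...#...
290 ..#...............RRRRg.ggRRRRRR######..#..
291 .........#.....#.RRRRRg.ggRRRRRR..##.#.##..
```

The hook pushes the bar toward −x with 5 N, because it is riding the hinge-side slope of the V. I relieve that sideways.

>>> {"op": "carry_out", "data": {
  "moves": [
    {"slide":[0,-0.0025,0],"spin":0},
    {"slide":[0,-0.0025,0],"spin":0},
    {"slide":[0,0,0],"spin":0},
    {"slide":[0,0,0],"spin":0},
    {"slide":[0,0,0],"spin":0}
  ]
}}

```text
t: 17.88
eef_pos: [475.8, 321.9, 248.2]
tcp_rot: [3.141, -0.0, 1.482]
ft_force: [-0.5, 0.9, -0.6]
opening: 0.127
grip_force: 30.0
```

>>> {"op": "carry_out", "data": {
  "moves": [
    {"slide":[0,-0.0003,0.003],"spin":0},
    {"slide":[0,-0.0003,0.003],"spin":0},
    {"slide":[0,-0.0003,0.003],"spin":0},
    {"slide":[0,-0.0003,0.003],"spin":0},
    {"slide":[0,0,0],"spin":0},
    {"slide":[0,0,0],"spin":0}
  ]
}}

```text
t: 18.38
eef_pos: [474.9, 322.0, 243.2]
tcp_rot: [-3.141, 0.0, 1.482]
ft_force: [-0.0, 0.2, -1.6]
opening: 0.119
grip_force: 30.0
```

```bash
python3 look.py 262 296
```

```text
18.6333 [475.  322.  243.3] [-0.78  0.35 -0.6 ] [0.48 0.62 0.43] [-0.18  0.16  0.02]
262 #.....................##OOOOOO.B##.........
263 #..........#..........B#OOOOOO.B##.........
264 ###...................##.OOOOO.B#..........
265 ####...................#.OOOOO#B#..........
266 .####.....YYYYYYYYYYg.##OOOOOO.B.......##..
267 .YYYYYYYYYYYYYYYYYYYYY##.OOOOO##...gYY.....
268 YYYYYYYYYYYYYYYYYYYYYYY.OOOOOO#B..OYYY.....
269 wYYYYYYYYYYYYYg....YYYYYOOOOOO#.gYYYYY.....
270 wwgOO...............YYYYYOOOO..YYYYYYY.....
271 www.##.........##....gYYYOOOOgYYYYYYYY.....
272 wwg.##.................YYOOOOYYYYgYYYY.....
273 wwg......#.#......##....OOOOOYYY..YYYY.##..
274 wgg.......YYYYYYYYg.#....OOOOYg.B.YYYY.##..
275 YYgYYYYYYYYYYYYYYYYY.###.OOOO...B.YYYY#....
276 YYYYYYYYYYYYYYYYYYYYYO...gwgg....gYYYg#....
277 YYYYYYYYYYYYYYg.OYYYYYY.gwwwg...YYYYY...#..
278 YYYYO.............gYYYYYgwwwggYYYYYY.#.#...
279 .................##.YYYYgwwwgYYYYYg.#......
280 ...............#.##..YYYggggYYYYY.#.#..#...
281 ..............###.#.#...###.YYY....#.##....
282 ..........#...###..#.##B.g..#......####....
283 ..............##......#.gwwg##..#...##.....
284 ..............#......##.wwwg###.....###....
285 ............#....##...#gwwwg.###.#####.....
286 .......#....#....######gwwwg..#.#.##.......
287 .......#......#....#.#.gwwwg..##.#.........
288 ......#.............#..gwwwgg.#.#####......
289 ..#..#..#.......#....RRgwwgRRR..###....####
290 ..#...#.............RRRggggRRRR..####...##.
291 ...................RRRRggggRRRRR...######..
292 ..................RRRRRggggRRRRRR.########.
293 ..............#...RRRRRggggRRRRRR.#######.#
294 ..................RRRRRggggRRRRRR.##....###
295 ..................gRRRRggggRRRRRR........##
```

The hook has sunk about 12 mm (free lip from row 263 to 267) and the bar is seated, with about 0.6 N still on the gripper against a 2.85 N load. I continue slowly.

>>> {"op": "carry_out", "data": {
  "moves": [
    {"slide":[0,-0.001,0.002],"spin":0},
    {"slide":[0,-0.0003,0.003],"spin":0},
    {"slide":[0,-0.0003,0.003],"spin":0},
    {"slide":[0,0,0.002],"spin":0},
    {"slide":[0,0,0],"spin":0},
    {"slide":[0,0,0],"spin":0},
    {"slide":[0,0,0],"spin":0}
  ]
}}

```text
t: 19.22
eef_pos: [474.3, 322.0, 239.3]
tcp_rot: [-3.142, -0.0, 1.482]
ft_force: [-1.7, 0.1, -0.1]
opening: 0.125
grip_force: 30.0
```

```bash
cat > f.py <<'E'
from h import *
F=[];M=[]
for k in range(12):
    c=read_camera("side");s=state();F.append(s["ft_force"]);M.append(s["moment"])
print(s["t"],s["eef_pos"].round(1),np.mean(F,0).round(2),(np.std(F,0)/3.3).round(2),np.mean(M,0).round(3))
h=cv2.cvtColor(c["color"],cv2.COLOR_RGB2HSV).astype(int)
m=(h[...,0]>=20)&(h[...,0]<=32)&(h[...,1]>140)&(h[...,2]>110);m[:250]=0;m[310:]=0;m[:,:292]=0;m[:,303:]=0
v,u=np.nonzero(m);print("free lip centroid",u.mean().round(2),v.mean().round(2),m.sum())
E
python3 f.py
```

```text
19.8167 [474.3 322.  239.3] [-0.64  0.2  -0.17] [0.15 0.21 0.09] [-0.059  0.219 -0.004]
free lip centroid 295.92 274.71 73
```

>>> {"op": "carry_out", "data": {
  "moves": [
    {"slide":[0,-0.0005,0.002],"spin":0},
    {"slide":[0,0,0.002],"spin":0},
    {"slide":[0,0,0],"spin":0},
    {"slide":[0,0,0],"spin":0},
    {"slide":[0,0,0],"spin":0}
  ]
}}

```text
t: 20.23
eef_pos: [474.2, 322.0, 237.7]
tcp_rot: [3.141, -0.0, 1.482]
ft_force: [-1.3, 0.3, -0.2]
opening: 0.127
grip_force: 30.0
```

```bash
python3 f.py; python3 f.py
```

```text
20.8333 [474.2 322.  237.7] [-0.49  0.38 -0.26] [0.14 0.15 0.15] [-0.057  0.115 -0.022]
free lip centroid 295.95 275.17 75
21.4333 [474.1 322.  237.7] [-0.12 -0.01 -0.27] [0.11 0.15 0.22] [-0.07   0.092 -0.006]
free lip centroid 295.92 275.19 73
```

>>> {"op": "carry_out", "data": {
  "moves": [
    {"slide":[0,-0.0005,0.0025],"spin":0},
    {"slide":[0,0,0.0025],"spin":0},
    {"slide":[0,0,0],"spin":0},
    {"slide":[0,0,0],"spin":0},
    {"slide":[0,0,0],"spin":0}
  ]
}}

```text
t: 21.85
eef_pos: [474.0, 322.1, 235.6]
tcp_rot: [3.142, -0.0, 1.482]
ft_force: [1.2, 0.4, 0.2]
opening: 0.123
grip_force: 30.0
```

```bash
python3 f.py; python3 f.py;python3 f.py
```

```text
22.45 [474.  322.1 235.7] [ 0.34  0.18 -0.09] [0.17 0.16 0.11] [-0.097 -0.021 -0.015]
free lip centroid 295.91 275.9 69
23.05 [473.9 322.1 235.7] [0.47 0.02 0.01] [0.16 0.1  0.15] [-0.076 -0.053 -0.017]
free lip centroid 295.99 275.9 69
23.65 [474.  322.1 235.6] [0.59 0.11 0.19] [0.12 0.15 0.2 ] [-0.077 -0.07  -0.022]
free lip centroid 295.94 276.03 71
```

The average fz is now about 0.04 ± 0.08 N, so the arm carries the whole load. I ease out the sideways force and release gently.

>>> {"op": "carry_out", "data": {
  "moves": [
    {"slide":[0,0.0003,0],"spin":0},
    {"slide":[0,0,0],"spin":0},
    {"slide":[0,0,0],"spin":0},
    {"slide":[0,0,0],"spin":0}
  ]
}}

```text
t: 23.98
eef_pos: [474.0, 322.0, 235.6]
tcp_rot: [-3.141, -0.0, 1.482]
ft_force: [-0.3, 0.8, -0.2]
opening: 0.123
grip_force: 30.0
```

>>> {"op": "carry_out", "data": {
  "moves": [
    {"slide":[0,0,0],"spin":0},
    {"slide":[0,0,0],"spin":0},
    {"slide":[0,0,0],"spin":0},
    {"slide":[0,0,0],"spin":0},
    {"slide":[0,0,0],"spin":0},
    {"slide":[0,0,0],"spin":0}
  ],
  "hand": 0.78
}}

```text
t: 24.48
eef_pos: [474.1, 322.0, 235.6]
tcp_rot: [-3.142, -0.0, 1.482]
ft_force: [0.2, 0.3, 0.3]
opening: 0.221
grip_force: 0.0
```

```bash
python3 f.py; python3 look.py 264 300
```

```text
25.0833 [474.  322.  235.6] [-0.34 -0.1   0.03] [0.11 0.08 0.11] [-0.08   0.069 -0.002]
free lip centroid 295.87 275.84 70
25.3333 [474.1 322.  235.7] [ 0.1  -0.16  0.17] [0.23 0.22 0.23] [-0.09  0.04  0.02]
264 #..................####.gOOOOOO..####......
265 ###......#.........####.gOOOOOO..###.......
266 ###.#...............##..gOOOOOO..#B#....#..
267 ....##..............#B#..OOOOOO..###.......
268 .......gYYYYYYYYYYYY.#B#.OOOOO...##........
269 YYYYYYYYYYYYYYYYYYYYYg...OOOOO.##B#.gg.....
270 YYYYYYYYYYYYYYYYYYYYYYY..OOOOO.B##.YYY.....
271 wwYYYYYYYYYYOO.....YYYYYOOOOOO##.YYYYYY....
272 wwg........##.......YYYYYOOOOO.YYYYYYYg.#..
273 www.#....#.#......##..YYYOOOOgYYYYYYYY.B#..
274 www...............####.YYYOOOOYYYY.YYY.B...
275 wwg..........#.....####.OOOOOOYYg.OYYY.....
276 Ygg.....YOYYYYYYYYY.##...OOOOOY...YYYY.B...
277 YYYYYYYYYYYYYYYYYYYY.#...OOOO...B.YYYY.#...
278 YYYYYYYYYYYYYYYYYYYYYO...gggg...#.YYYY.#...
279 YYYYYYYYYYYYYYO..YYYYYY..gwwg...YYYYYg#.#..
280 g................#.YYYYY.gwww..YYYYYY.#....
281 ...............#..#.YYYYwwwwggYYYYY..#.....
282 .#................##.YYYYgwwwYYYYO.####....
283 ..............##.........#..YYYY....####...
284 .............#........#B#..#...#....###....
285 ............#.....#..###.ggg####.#####.....
286 .................######.gwww.####.###......
287 .......#......##.#.####.wwwg..##.##........
288 ......##.......#....#..gwwwg.....###....##.
289 ...#.##.#..............gwwwg.....###..#####
290 ..#....................gwwwgg....####......
291 ...............#.....RRgwwwRRR.....#####...
292 ....................RRRggggRRRR...#######..
293 ....#..............RRRRg.ggRRRRR.##########
294 ...................RRRRg.ggRRRRRR#####..###
295 .............#.....RRRRggggRRRRRR.......###
296 ...................RRRRggggRRRRRR......####
297 ...................RRRRg.ggRRRRRRR..#..###.
298 .............###..gRRRRggggRRRRRR..#...##..
299 ..............##.gwRRRRggggRRRRRgg.#...##..
```

The release was clean: the hook lip moved less than 0.2 px and the gap is visible on both sides of the grip. I open wider and withdraw upward.

>>> {"op": "carry_out", "data": {
  "moves": [
    {"slide":[0,0,0],"spin":0},
    {"slide":[0,0,0],"spin":0},
    {"slide":[0,0,0],"spin":0},
    {"slide":[0,0,0],"spin":0},
    {"slide":[0,0,-0.01],"spin":0},
    {"slide":[0,0,-0.03],"spin":0},
    {"slide":[0,0,-0.06],"spin":0},
    {"slide":[0,0,-0.08],"spin":0},
    {"slide":[0,0,-0.08],"spin":0},
    {"slide":[0,0,-0.05],"spin":0},
    {"slide":[0,0,0],"spin":0},
    {"slide":[0,0,0],"spin":0}
  ],
  "hand": 0.5
}}

```text
t: 26.33
eef_pos: [474.2, 322.1, 360.5]
tcp_rot: [3.14, -0.001, 1.482]
ft_force: [0.0, 0.2, -0.7]
opening: 0.502
grip_force: 0.0
```

```bash
python3 f.py; python3 f.py; python3 -c "
from h import *
print(job_done())"
```

```text
26.9333 [474.1 322.1 359.6] [ 0.08  0.12 -0.05] [0.09 0.1  0.11] [-0.101  0.066  0.011]
free lip centroid 295.94 276.03 71
27.5333 [474.1 322.  359.6] [ 0.04  0.14 -0.01] [0.13 0.1  0.11] [-0.093  0.042  0.007]
free lip centroid 295.9 275.99 70
the job is handed in; nothing more can be done
None
```

The carrier was hung in the yellow hook, released with the arm carrying the load and no visible jump, and the job was handed in at about 27.5 s; I got no verdict back.

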